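Clear the sprung lid and hold it at the inspection mark

TASK

Two empty screw cups stand on the sprung lid of the router's control box: nest both into the matching cup on the bench, so that the three form one upright, fully seated stack. Then lift the lid by its bar handle, against its spring, until it lies in line with the orange index arm beside it, and finish while still holding the lid steady at that angle, with nothing but the gripper propping it. Leave the index arm as it is set, and leave the clamp and the wooden disc where they lie.

Things in the scene. Friction and masses are not known exactly. Their poses are not given: they have to be found in the camera images.
- cup_a_mid (a point): Centre of a teal cup, 80 tall, open on top: body 30 across at the foot, 44 at height 50, then a straight collar 56 across from 50 to 80; mouth 47. 70 g nominal. Nested, its collar rests on the rim of the cup below, 30 higher, side play 1.5. Point: on its axis, 40 above its foot; z up. Starts on the lid, on the right (-y) half as seen by the robot.
- cup_b_mid (a point): Centre of a teal cup, 80 tall, open on top: body 30 across at the foot, 44 at height 50, then a straight collar 56 across from 50 to 80; mouth 47. 70 g nominal. Nested, its collar rests on the rim of the cup below, 30 higher, side play 1.5. Point: on its axis, 40 above its foot; z up. Starts on the lid, on the left (+y) half.
- cup_base_mid (a point): Centre of a teal cup, 80 tall, open on top: body 30 across at the foot, 44 at height 50, then a straight collar 56 across from 50 to 80; mouth 47. 70 g nominal. Nested, its collar rests on the rim of the cup below, 30 higher, side play 1.5. Point: on its axis, 40 above its foot; z up. Starts on the bench, right of the box: the bottom of the stack.
- lid_handle (a point): Centre of the lid's black round bar handle, 11 thick, 120 long, parallel to the hinge, near the lid's free edge (robot's side), axis 35 above the lid's top face, posts 102 apart. From the hinge: 200 along the lid, 43 above the hinge's plane. Axes turn with the lid: x towards the hinge, y along the bar, z out of the lid's top.
- lid_hinge (a point): Middle of the lid's hinge line, on the far (+x) top edge of the blue box, 100 above the bench. Axes turn with the lid, as for the handle. The box is fixed: 230 deep (x), 310 wide (y), 100 high; the aluminium lid covers it, 8 thick, its top face 108 above the bench when shut.
- lid (a joint): Lid angle in rad: 0 shut (level), growing as the free edge near the robot rises; stop at 1.4. A spring pulls it shut: 0.6 N m when shut plus 1.2 N m per rad; lid 400 g nominal: about 5 to 10 N at the handle. It falls shut when let go.
- index (a joint): Angle of the orange index arm in rad, same scale as the lid: they are in line when both joints have the same value. Set between 0.35 and 0.65, on a stiff pivot.
- index_tip (a point): Free end of the orange index arm, 8 thick, 230 long, pivoting on the lid's hinge line just outside the box's left (+y) side, 168 from the lid's middle. With the lid in line, the arm lies flush beside it, its tip level with the lid's free edge. Axes as for the handle, turning with the arm.
- clamp: Bystander: aluminium hold-down clamp 70 x 22 with a black round knob, 40 high. Origin under its centre.
- disc: Bystander: round wooden offcut, 80 across, 12 thick. Origin under its centre.
- cup_a: The same cup as point cup_a_mid; origin at the centre of its foot.
- cup_b: The same cup as point cup_b_mid; origin at the centre of its foot.
- cup_base: The same cup as point cup_base_mid; origin at the centre of its foot.
Things that resemble listed ones, but are neither listed nor needed, are in the scene too. What is shaped like the cup_base but yellow is not meant. Leave any yellow look-alike of the cup_b alone.

How it is judged (in metres and radians):
On the way, in this order (a step that is already met when the one before it is completed fails the run):
1. both cups from the lid are nested in the bench cup and let go (((horizontal distance between cup_a_mid and cup_base_mid below 0.006 m and z of cup_a_mid in the frame of cup_base_mid between 0.026 and 0.034 m and angle between each of cup_a_mid, cup_b_mid's own z axis and vertical below 0.1 rad and horizontal distance between cup_b_mid and cup_a_mid below 0.006 m and z of cup_b_mid in the frame of cup_a_mid between 0.026 and 0.034 m) or (horizontal distance between cup_b_mid and cup_base_mid below 0.006 m and z of cup_b_mid in the frame of cup_base_mid between 0.026 and 0.034 m and angle between each of cup_b_mid, cup_a_mid's own z axis and vertical below 0.1 rad and horizontal distance between cup_a_mid and cup_b_mid below 0.006 m and z of cup_a_mid in the frame of cup_b_mid between 0.026 and 0.034 m)) and angle between cup_base_mid's own z axis and vertical below 0.1 rad and height (world z) of cup_base_mid below 0.05 m and contact force between the fingers and cup_a below 0.1 N and contact force between the fingers and cup_b below 0.1 N and contact force between the fingers and cup_base below 0.1 N), for 0.2 s.
2. the gripper holds the lid in line with the index arm (angle between the x axis of lid_handle and the x axis of index_tip, either way round below 0.07 rad and contact force between the fingers and lid above 2 N and velocity of joint lid between -0.1 and 0.1 rad/s), for 0.3 s.
At the end, for the whole second after the job is handed in: The three cups form one upright stack: each upper cup 26 to 34 mm above the one below, within 6 mm of its axis and 0.1 rad of upright, the lowest on the bench. The lid is within 0.07 rad of the index arm, still (under 0.1 rad/s), carried by the fingers (more than 2 N) and touched by no loose thing (all of step 2 and ((horizontal distance between cup_a_mid and cup_base_mid below 0.006 m and z of cup_a_mid in the frame of cup_base_mid between 0.026 and 0.034 m and angle between each of cup_a_mid, cup_b_mid's own z axis and vertical below 0.1 rad and horizontal distance between cup_b_mid and cup_a_mid below 0.006 m and z of cup_b_mid in the frame of cup_a_mid between 0.026 and 0.034 m) or (horizontal distance between cup_b_mid and cup_base_mid below 0.006 m and z of cup_b_mid in the frame of cup_base_mid between 0.026 and 0.034 m and angle between each of cup_b_mid, cup_a_mid's own z axis and vertical below 0.1 rad and horizontal distance between cup_a_mid and cup_b_mid below 0.006 m and z of cup_a_mid in the frame of cup_b_mid between 0.026 and 0.034 m)) and angle between cup_base_mid's own z axis and vertical below 0.1 rad and height (world z) of cup_base_mid below 0.05 m and contact force between lid and cup_a below 0.3 N and contact force between lid and cup_b below 0.3 N and contact force between lid and cup_base below 0.3 N and contact force between lid and clamp below 0.3 N and contact force between lid and disc below 0.3 N); the arm keeps its last pose, push and grip.
It fails at once if the clamp is moved more than 25 mm (distance of clamp from where it was at the start of the episode above 0.025 m).
It fails at once if the disc is moved more than 25 mm (distance of disc from where it was at the start of the episode above 0.025 m).
It fails at once if the index arm's tip is moved more than 8 mm (distance of index_tip from where it was at the start of the episode above 0.008 m).
It also fails if it takes over 67 s, if anything falls off the work surface, if the arm or the gripper's body presses on something with over 40 N, if the wrist force passes 120 N, or if a joint passes its speed limit or range.

ROBOT

A 6-joint arm with a two-finger parallel gripper is mounted at the origin on the work surface. World frame = base frame: x ahead of the robot, y to its left, z up, the work surface at z = 0. Lengths are in mm, angles in rad, forces in N, time in s.
With the tool pointing down it reaches from about 350 to 975 mm from the base axis. Payload 7.1 kg.
Tool frame: the origin (TCP) lies midway between the tips of the shut fingers; the grasp point (between the pads) lies 19 mm behind it (ctrl.grasp_offset is the distance from the TCP to the grasp point, in mm); z points along the fingers, y is the line along which they close (so a half turn about z gives the same grasp; the last joint's range is limited). The gripper opens to 88 mm and grips with 3 to 60 N. Pads are 20 mm wide; open, the fingers measure 115 mm over their backs; the gripper's body (75 mm by 178 mm) begins 61 mm behind the grasp point.
Start: joints at [1.294, 0.423, 1.63, -0, 1.089, -0.019], TCP at [159.315, 604.337, 222.675] pointing down, gripper open.
Joint ranges: [-3, 3], [-0.9, 2.11], [0.09, 2.58], [-1.31, 4.45], [0.11, 2.69], [-2.54, 2.54]. Speed limits (rad/s): [2.39, 2.39, 3.01, 3.14, 3.14, 3.14].

INTERFACE

Orientations are given as a rotation vector (axis times angle).
In Python, from workcell import ctrl gives the robot as it stands. The module is installed in compiled form; this text tells all that it offers.
- The arm moves only by the tool servo_tool, never from a script. Its argument "rows" is a list of rows, each a list of 7 numbers: the turn, a rotation vector about the tool's x, y, z as a fraction of full scale, then the shift along the tool's x, y, z as a fraction of full scale, then the finger opening in mm, from 0 to 87.8. A call has 1 to 10 rows; each row is the pose to reach, as a shift and turn from the pose commanded when the call began, along the tool's axes at that moment; what a row does not reach only later rows make up. Full scale, the value 1, is 20 cm for a shift and 1.5 rad for a turn. A row lasts 1/8 s, in which the tool goes at most 62.5 mm and 10.7 degrees, less where a joint would pass 70% of its speed; a pose out of reach is approached as far as the arm can. A call with a number of a shift or a turn outside -1 to 1 is refused whole. A call with a gripper value outside its range is refused whole. The fingers move at their own pace and stop on an object; the grip force is fixed at half the most. Time passes only in rows, so rows that repeat a pose let the fingers close. It gives the time, the measured TCP pose, the force, the opening and the grip force at its end, in the units of the state.
- ctrl.get_obs(): the state, without advancing time (a new reading comes with each control period).
- ctrl.get_image(name): name is "scene" or "top" or "wrist"; returns (picture, depth): 420x560x3 uint8, red, green, blue; 420x560 float32, mm along the optical axis (not along the pixel's ray), 0 where there is no reading.
- ctrl.camera_info(name): a dict with "intrinsics" (3x3 intrinsics, pixels), "R" (3x3) and "t" (3): a world point X has camera coordinates R X + t. Camera axes: x right, y down, z forward; pixel columns grow to the right and rows downward; lengths in mm; the calibration is good to about 2 mm. A picture is of the moment at which its call begins: read the wrist's pose just before it. camera_info takes no time and is no camera call; for the wrist camera it gives the pose at the moment of the call.
- ctrl.close_job(): hands the job in; it is judged then, once.
The state is a dict: "t": time; "qpos": joint angles; "qvel": joint speeds; "joint_torque": joint torques, N m; "ee_pos": TCP position; "orientation": TCP orientation; "ft_force": force on the tool from outside, world axes, zero at the start; "moment": the same for the moment, N m; "width": finger opening in mm; "grasp_force": force on a finger pad.
Only numpy, scipy, OpenCV 4.12 (cv2) and the standard library are available. Lean on these libraries where they do the work, as an engineer would, in place of code of your own. Each camera call takes 0.05 s, during which the arm holds its last target. There are 200 camera calls.

## Working session

There is one attempt and no reset: what is moved stays moved. The work goes in short steps, Python scripts to look and compute and a tool call to move; the robot and the scene stay as the last step left them, time stands still between calls to the robot, and variables do not carry over. Pictures are saved under pics/ and viewed, at most 10 in all, crops included, and the job is handed in when it is done.

Besides the shell and the picture viewer there is one more tool, called after "Emit:" by a JSON object that holds its "api" and its "payload". servo_tool: Moves the arm, as the interface text tells. Its arguments: {"type":"object","properties":{"rows":{"type":"array","items":{"type":"array","items":{"type":"number"}}}},"required":["rows"]}

```bash
mkdir -p pics
python3 - <<'E'
from workcell import ctrl
import cv2,numpy as np
o=ctrl.get_obs();print({k:np.round(v,3) for k,v in o.items()})
for n in("scene","top"):
    p,d=ctrl.get_image(n);cv2.imwrite(f"pics/{n}0.png",p[:,:,::-1]);np.savez(f"{n}0.npz",p=p,d=d)
    c=ctrl.camera_info(n);print(n,np.round(c["intrinsics"],1).tolist(),np.round(c["R"],3).tolist(),np.round(c["t"],1))
E
```

```text
{'t': np.float64(0.0), 'qpos': array([ 1.294,  0.424,  1.631,  0.   ,  1.089, -0.019]), 'qvel': array([-0.001, -0.001, -0.001,  0.001, -0.001, -0.003]), 'joint_torque': array([ 0.0000e+00, -5.4464e+01, -2.7366e+01,  6.4000e-02,  2.3000e-02,
       -0.0000e+00]), 'ee_pos': array([159.202, 603.785, 221.877]), 'orientation': array([-4.040e-01, -3.115e+00,  2.000e-03]), 'ft_force': array([ 0.884,  0.435, -0.076]), 'moment': array([ 0.037,  0.022, -0.03 ]), 'grasp_force': np.float64(0.0), 'width': np.float64(87.653)}
scene [[454.3, 0.0, 282.3], [0.0, 454.3, 203.9], [0.0, 0.0, 1.0]] [[-0.254, 0.967, 0.011], [0.637, 0.176, -0.751], [-0.728, -0.184, -0.661]] [ 172.8 -289.2 1546.7]
top [[439.4, 0.0, 281.8], [0.0, 439.4, 214.8], [0.0, 0.0, 1.0]] [[-0.017, -1.0, 0.003], [-0.976, 0.016, -0.215], [0.215, -0.006, -0.977]] [ -34.5  584.2 1044.6]
```

View pics/scene0.png

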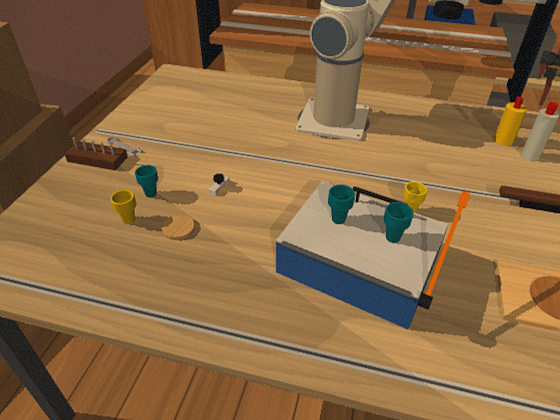

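View pics/top0.png

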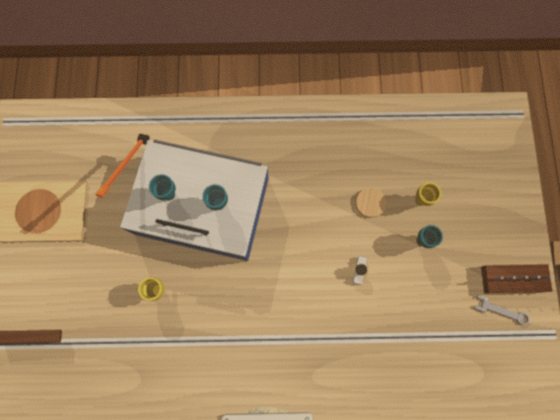

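The scene view shows teal cups on the lid at (398,220) and (341,203), the base cup at (147,180), and the orange arm at (448,245). In the top view the cups are at (162,187), (215,197) and the base at (430,237). The bar runs (157,222)–(207,232), the arm (100,193)–(143,138), and the yellow look-alikes, disc and clamp are all clear of these.

```bash
cat > h.py <<'E'
import numpy as np,cv2
from workcell import ctrl
def pts(p,d,c):
    v,u=np.indices(d.shape);K=c["intrinsics"]
    X=np.stack([(u-K[0,2])/K[0,0]*d,(v-K[1,2])/K[1,1]*d,d],-1)
    return (X-c["t"])@c["R"]      # R^T(X-t)
def comps(m,mn=60):
    n,l,s,_=cv2.connectedComponentsWithStats(m.astype(np.uint8))
    return [(l==i) for i in range(1,n) if s[i,4]>=mn]
def circ(P):
    A=np.c_[2*P[:,:2],np.ones(len(P))];s=np.linalg.lstsq(A,(P[:,:2]**2).sum(1),rcond=None)[0]
    return s[:2],np.sqrt(s[2]+s[:2]@s[:2])
def hsv(p): return cv2.cvtColor(p,cv2.COLOR_RGB2HSV).astype(int)
def teal(p): h=hsv(p);return (abs(h[...,0]-90)<10)&(h[...,1]>120)&(h[...,2]>30)
E
python3 - <<'E'
from h import *
for n in("scene","top"):
    f=np.load(n+"0.npz");p,d=f["p"],f["d"];c=ctrl.camera_info(n);X=pts(p,d,c);h=hsv(p)
    for m in comps(teal(p)&(d>0)):
        P=X[m];zt=np.percentile(P[:,2],97);R=P[P[:,2]>zt-7];cc,r=circ(R)
        print(n,"cup",m.sum(),"ztop",zt.round(1),"c",cc.round(1),"r",r.round(1),"mid-extents",((R.min(0)+R.max(0))/2).round(1))
    for m in comps((abs(h[...,0]-9)<7)&(h[...,1]>225)&(h[...,2]>150)&(d>0),30):
        P=X[m];cm=P.mean(0);w=np.linalg.svd(P-cm)[2][0];t=(P-cm)@w;print(n,"orange",m.sum(),cm.round(0),w.round(3),(cm+w*t.min()).round(),(cm+w*t.max()).round())
    m0=(p.max(-1)<60)&(X[...,2]>125)&(X[...,2]<165)&(d>0)
    for m in comps(m0,30):
        P=X[m];cm=P.mean(0);w=np.linalg.svd(P-cm)[2][0];t=(P-cm)@w;print(n,"black",m.sum(),cm.round(0),w.round(3),(cm+w*t.min()).round(),(cm+w*t.max()).round())
    if n=="top":
        m=(abs(X[...,2]-108)<8)&(h[...,1]<60)&(d>0);m=max(comps(m),key=lambda a:a.sum());P=X[m]
        print("lid",P.mean(0).round(1),cv2.minAreaRect(P[:,:2].astype(np.float32)))
E
```

```text
scene cup 492 ztop 81.0 c [ 526.  -410.7] r 25.4 mid-extents [ 526.1 -409.6   78.3]
scene cup 737 ztop 189.3 c [608.  108.3] r 25.1 mid-extents [608.7 107.6 186.8]
scene cup 846 ztop 189.3 c [633.7 229.8] r 25.2 mid-extents [634.3 229.5 186.6]
scene orange 519 [682. 328. 179.] [ 0.801 -0.199 -0.564] [601. 348. 236.] [773. 305. 115.]
scene black 188 [-516. -652.  144.] [ 0.999 -0.023  0.043] [-656. -649.  138.] [-435. -654.  147.]
scene black 218 [-518.  654.  145.] [1.    0.027 0.001] [-653.  651.  145.] [-431.  657.  145.]
scene black 164 [545. 172. 145.] [0.243 0.968 0.06 ] [533. 126. 142.] [557. 223. 148.]
scene black 30 [613. 236. 158.] [-0.094 -0.858 -0.505] [614. 244. 162.] [612. 227. 153.]
lid [623.  164.3 108.3] ((626.2320556640625, 168.89454650878906), (310.6214294433594, 232.71786499023438), 76.06614685058594)
```

Emit:
{"api": "servo_tool", "payload": {"rows": [[0,0,0,-0.3,-0.1,-0.4,87.8],[0,0,0,-0.6,-0.2,-0.4,87.8],[0,0,0,-1,-0.4,-0.4,87.8],[0,0,0,-1,-0.4,-0.4,87.8]]}}

```text
t: 0.6
ee_pos: [333.6, 474.5, 302.9]
orientation: [0.404, 3.115, 0.0]
ft_force: [-0.3, 0.7, -0.2]
width: 88.0
grasp_force: 0.0
```

Emit:
{"api": "servo_tool", "payload": {"rows": [[0,0,0,-0.3,-0.1,0,87.8],[0,0,0,-0.6,-0.2,0,87.8],[0,0,0,-1,-0.4,0,87.8],[0,0,0,-1,-0.4,0,87.8]]}}

```text
t: 1.1
ee_pos: [507.3, 345.1, 302.1]
orientation: [-0.408, -3.115, 0.001]
ft_force: [-0.4, 0.7, 0.5]
width: 87.6
grasp_force: 0.0
```

```bash
cat >> h.py <<'E'
from scipy.spatial.transform import Rotation as Ro
def go(x,y,z):   # fractions from the present pose to a world TCP position
    o=ctrl.get_obs();R=Ro.from_rotvec(o["orientation"]).as_matrix()
    print("t",o["t"].round(2),"at",o["ee_pos"].round(1),"toolx",R[:,0].round(3),"tooly",R[:,1].round(3),"z",R[:,2].round(3),"F",o["ft_force"].round(1),"w",o["width"].round(1),"g",o["grasp_force"].round(1),"q",o["qpos"].round(2))
    print("frac",(R.T@(np.array([x,y,z])-o["ee_pos"])/200).round(4))
E
python3 -c "
from h import *;go(634,230,290)"
```

```text
Traceback (most recent call last):
  File "h.py", line 18, in go
    print("t",o["t"].round(2),"at",o["ee_pos"].round(1),"toolx",R[:,0].round(3),"tooly",R[:,1].round(3),"z",R[:,2].round(3),"F",o["ft_force"].round(1),"w",o["width"].round(1),"g",o["grasp_force"].round(1),"q",o["qpos"].round(2))
              ^^^^^^^^^^^^
AttributeError: 'float' object has no attribute 'round'
```

Emit:
{"api": "servo_tool", "payload": {"rows": [[0,0,0.12,-0.3,-0.15,0,87.8],[0,0,0.24,-0.55,-0.3,0,87.8],[0,0,0.36,-0.76,-0.39,0.06,87.8],[0,0,0.48,-0.76,-0.39,0.06,87.8],[0,0,0.6,-0.76,-0.39,0.06,87.8],[0,0,0.72,-0.76,-0.39,0.06,87.8],[0,0,0.84,-0.76,-0.39,0.06,87.8],[0,0,0.96,-0.76,-0.39,0.06,87.8],[0,0,1,-0.76,-0.39,0.06,87.8],[0,0,1,-0.76,-0.39,0.06,87.8]]}}

```text
t: 2.35
ee_pos: [632.2, 233.4, 290.2]
orientation: [-2.418, -2.005, 0.001]
ft_force: [0.3, -0.6, 0.3]
width: 88.1
grasp_force: 0.0
```

```bash
sed -i 's/o\["t"\].round(2)/round(o["t"],2)/;s/o\["\(width\|grasp_force\)"\].round(1)/round(float(o["\1"]),1)/g' h.py
cat >> h.py <<'E'
def wrist(name,zt=None,mn=60):   # wrist picture: teal rims
    c=ctrl.camera_info("wrist");p,d=ctrl.get_image("wrist");cv2.imwrite("pics/"+name,p[:,:,::-1]);X=pts(p,d,c)
    for m in comps(teal(p)&(d>0),mn):
        P=X[m];z=np.percentile(P[:,2],97) if zt is None else zt;R=P[abs(P[:,2]-z)<3]
        if len(R)>20: cc,r=circ(R);print("cup",m.sum(),"z",round(z,1),"c",cc.round(1),"r",r.round(1),"mid",((R.min(0)+R.max(0))/2).round(1))
    return p,d,X
E
python3 -c "
from h import *;go(634,230,162);wrist('w1.png')"
```

```text
t 2.35 at [632.2 233.4 290.2] toolx [ 0.185  0.983 -0.   ] tooly [ 0.983 -0.185 -0.001] z [-0.001 -0.    -1.   ] F [ 0.3 -0.6  0.3] w 88.1 g 0.0 q [0.34 0.43 1.45 0.   1.26 0.52]
frac [-0.0146  0.0125  0.6409]
cup 3849 z 189.1 c [633.6 229.8] r 25.2 mid [633.4 229.8 188.2]
cup 2088 z 189.0 c [608.  108.2] r 24.9 mid [608.1 103.2 188.2]
```

View pics/w1.png

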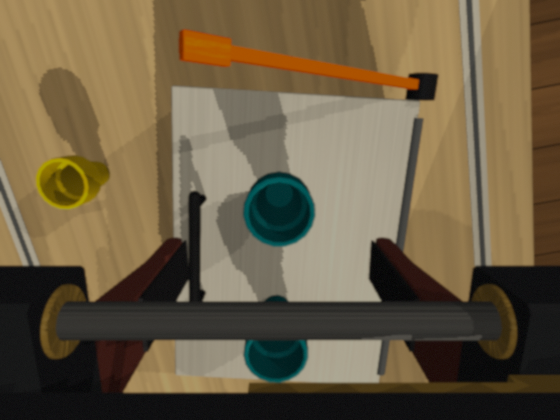

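The wrist picture confirms cup_b under the tool at (278,208) and cup_a at (275,350), agreeing with the scene view; the yellow cup at (70,183) is well clear.

Emit:
{"api": "servo_tool", "payload": {"rows": [[0,0,0,-0.017,0.009,0.2,87.8],[0,0,0,-0.017,0.009,0.4,87.8],[0,0,0,-0.017,0.009,0.6,87.8],[0,0,0,-0.017,0.009,0.64,87.8],[0,0,0,-0.017,0.009,0.64,87.8],[0,0,0,-0.017,0.009,0.64,40],[0,0,0,-0.017,0.009,0.64,40],[0,0,0,-0.017,0.009,0.64,40],[0,0,0,-0.017,0.009,0.64,40],[0,0,0,-0.017,0.009,0.64,40]]}}

```text
t: 3.65
ee_pos: [633.8, 229.9, 163.2]
orientation: [2.419, 2.004, 0.001]
ft_force: [-1.2, 0.3, 3.7]
width: 55.0
grasp_force: 29.9
```

Emit:
{"api": "servo_tool", "payload": {"rows": [[0,0,0,0,0,0,40],[0,0,0,0,0,-0.1,40],[0,0,0,0,0,-0.3,40],[0,0,0,0,0,-0.55,40],[0,0,0,0,0,-0.7,40],[0,0,0,0,0,-0.7,40]]}}

```text
t: 4.4
ee_pos: [634.9, 230.2, 306.3]
orientation: [2.418, 2.003, 0.009]
ft_force: [-0.2, -0.7, -1.5]
width: 54.7
grasp_force: 29.9
```

```bash
python3 -c "
from h import *;go(526,-410.5,300)"
```

```text
t 4.4 at [634.9 230.2 306.3] toolx [0.186 0.983 0.003] tooly [ 0.983 -0.186  0.005] z [ 0.006  0.002 -1.   ] F [-0.2 -0.7 -1.5] w 54.7 g 29.9 q [ 0.33  0.42  1.44 -0.    1.28  0.52]
frac [-3.2489  0.0607  0.0224]
```

Emit:
{"api": "servo_tool", "payload": {"rows": [[0,0,0,-0.15,0,0,40],[0,0,0,-0.4,0,0,40],[0,0,0,-0.7,0,0,40],[0,0,0,-1,0,0,40]]}}

```text
t: 4.9
ee_pos: [594.8, 31.7, 300.7]
orientation: [-2.417, -2.004, 0.004]
ft_force: [0.7, 0.0, -0.3]
width: 54.7
grasp_force: 29.9
```

Emit:
{"api": "servo_tool", "payload": {"rows": [[0,0,0,-0.3,0,0,40],[0,0,0,-0.6,0,0,40],[0,0,0,-1,0,0,40]]}}

```text
t: 5.28
ee_pos: [560.9, -147.6, 301.0]
orientation: [-2.417, -2.003, 0.002]
ft_force: [-0.3, 0.9, -1.0]
width: 54.8
grasp_force: 29.9
```

Emit:
{"api": "servo_tool", "payload": {"rows": [[0,0,0,-0.3,0.02,0,40],[0,0,0,-0.6,0.04,0,40],[0,0,0,-0.9,0.06,0,40],[0,0,0,-1,0.06,0,40],[0,0,0,-1,0.06,0,40]]}}

```text
t: 5.9
ee_pos: [536.1, -345.1, 301.1]
orientation: [-2.419, -2.0, 0.001]
ft_force: [0.5, -1.0, -1.2]
width: 55.1
grasp_force: 29.9
```

```bash
python3 -c "
from h import *;go(526,-410.5,300);wrist('w2.png')"
```

```text
t 5.9 at [ 536.1 -345.1  301.1] toolx [0.188 0.982 0.001] tooly [ 0.982 -0.188 -0.002] z [-0.002  0.002 -1.   ] F [ 0.5 -1.  -1.2] w 55.1 g 29.9 q [-0.59  0.37  1.52  0.    1.25 -0.4 ]
frac [-0.3309  0.0119  0.005 ]
cup 10346 z 327.3 c [ 538.1 -345.2] r 25.2 mid [ 537.7 -338.7  326.8]
```

View pics/w2.png

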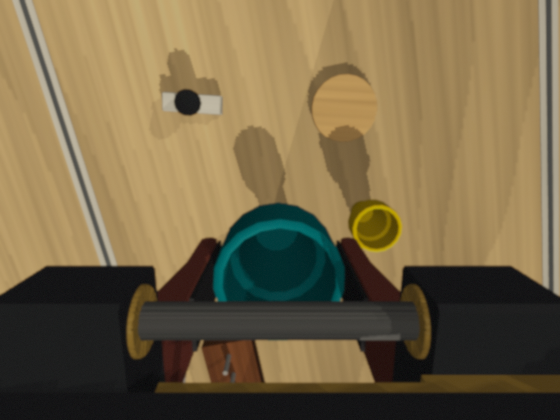

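The held cup fills the middle at (280,265) and hides the base; clamp (187,102), disc (345,105) and yellow cup (376,226) are clear. I'll compare held and base cup in the fixed views.

```bash
cat >> h.py <<'E'
def fixed(n,mn=40,save=None):
    c=ctrl.camera_info(n);p,d=ctrl.get_image(n);X=pts(p,d,c)
    if save: cv2.imwrite("pics/"+save,p[:,:,::-1])
    for m in comps(teal(p)&(d>0),mn):
        P=X[m];z=np.percentile(P[:,2],97);R=P[P[:,2]>z-6];cc,r=circ(R);print(n,m.sum(),"z",z.round(1),"c",cc.round(1),"r",r.round(1),"px",np.argwhere(m).mean(0).round())
    return p,d,X
E
python3 - <<'E'
from h import *
fixed("scene");p,d,X=fixed("top")
print(hsv(p)[232:242:3,418:444:4].tolist(),d[237,418:444:4])
E
```

```text
scene 593 z 327.2 c [ 538.2 -342.2] r 25.2 px [102. 154.]
scene 492 z 81.0 c [ 526.4 -410.6] r 25.1 px [179. 147.]
scene 743 z 189.3 c [608.  108.5] r 25.3 px [202. 340.]
[[[20, 92, 127], [18, 66, 116], [17, 64, 112], [19, 64, 116], [20, 64, 119], [20, 54, 94], [16, 64, 123]], [[26, 66, 77], [20, 66, 100], [19, 75, 105], [19, 67, 114], [16, 71, 86], [20, 60, 120], [19, 66, 119]], [[41, 42, 66], [86, 96, 101], [18, 71, 94], [14, 70, 84], [17, 61, 118], [20, 63, 121], [20, 62, 123]], [[40, 49, 62], [86, 71, 79], [80, 73, 80], [20, 69, 107], [18, 63, 117], [16, 60, 120], [19, 62, 128]]] [1095.7113  1079.5591   498.56064  492.8192   470.44415  454.80792
  442.27365]
```

Emit:
{"api": "servo_tool", "payload": {"rows": [[0,0,0,-0.15,0,0,40],[0,0,0,-0.331,0.003,0,40],[0,0,0,-0.331,0.003,0.3,40],[0,0,0,-0.331,0.003,0.5,40],[0,0,0,-0.331,0.003,0.6,40],[0,0,0,-0.331,0.003,0.6,40],[0,0,0,-0.331,0.003,0.6,40]]}}

```text
t: 6.92
ee_pos: [526.6, -410.2, 184.7]
orientation: [2.416, 2.003, 0.001]
ft_force: [-0.2, -0.1, -0.5]
width: 55.1
grasp_force: 29.9
```

```bash
python3 -c "
from h import *;go(524.3,-410.6,84);fixed('scene');wrist('w3.png')"
```

```text
t 6.92 at [ 526.6 -410.2  184.7] toolx [ 0.185  0.983 -0.001] tooly [ 0.983 -0.185  0.003] z [ 0.002 -0.002 -1.   ] F [-0.2 -0.1 -0.5] w 55.1 g 29.9 q [-0.68  0.52  1.56  0.    1.05 -0.49]
frac [-0.0033 -0.0125  0.5034]
scene 486 z 210.4 c [ 528.8 -409.1] r 25.5 px [139. 140.]
scene 490 z 81.1 c [ 526.4 -410.7] r 25.3 px [179. 147.]
scene 734 z 189.3 c [608.1 108.4] r 25.2 px [202. 340.]
cup 12306 z 210.9 c [ 528.5 -410.4] r 25.2 mid [ 528.3 -403.9  210.3]
```

Emit:
{"api": "servo_tool", "payload": {"rows": [[0,0,0,-0.004,-0.011,0,40],[0,0,0,-0.004,-0.011,0.12,40],[0,0,0,-0.004,-0.011,0.24,40],[0,0,0,-0.004,-0.011,0.34,40],[0,0,0,-0.004,-0.011,0.42,40],[0,0,0,-0.004,-0.011,0.47,40],[0,0,0,-0.004,-0.011,0.495,40],[0,0,0,-0.004,-0.011,0.495,40],[0,0,0,-0.004,-0.011,0.495,40]]}}

```text
t: 8.15
ee_pos: [525.2, -411.9, 85.7]
orientation: [2.415, 2.001, 0.002]
ft_force: [2.9, -1.6, 5.9]
width: 54.9
grasp_force: 29.9
```

```bash
python3 -c "
from h import *;go(524.3,-410.6,84);fixed('scene');wrist('w4.png')"
```

```text
t 8.15 at [ 525.2 -411.9   85.7] toolx [ 0.186  0.983 -0.003] tooly [ 0.983 -0.186  0.005] z [ 0.005 -0.004 -1.   ] F [ 2.9 -1.6  5.9] w 54.9 g 29.9 q [-0.68  0.65  1.61  0.    0.88 -0.5 ]
frac [ 0.0056 -0.0058  0.0083]
scene 609 z 111.1 c [ 526.8 -410.5] r 25.4 px [175. 148.]
scene 735 z 189.3 c [607.8 108.5] r 25.4 px [202. 340.]
cup 11369 z 111.8 c [ 527. -412.] r 25.2 mid [ 526.7 -405.3  110.9]
```

Seated (rim at 111). Release gently, rise.

Emit:
{"api": "servo_tool", "payload": {"rows": [[0,0,0,0,0,0,60],[0,0,0,0,0,0,66],[0,0,0,0,0,0,76],[0,0,0,0,0,0,80],[0,0,0,0,0,-0.15,80],[0,0,0,0,0,-0.4,80],[0,0,0,0,0,-0.7,80],[0,0,0,0,0,-1,80],[0,0,0,0,0,-1,80]]}}

```text
t: 9.38
ee_pos: [525.2, -412.1, 289.8]
orientation: [2.411, 1.998, 0.003]
ft_force: [0.4, 0.3, -0.6]
width: 79.9
grasp_force: 0.0
```

```bash
python3 -c "
from h import *;go(608,108.2,290);fixed('scene')"
```

```text
t 9.38 at [ 525.2 -412.1  289.8] toolx [ 0.186  0.983 -0.005] tooly [ 0.983 -0.186  0.009] z [ 0.008 -0.007 -1.   ] F [ 0.4  0.3 -0.6] w 79.9 g 0.0 q [-0.68  0.42  1.47  0.    1.24 -0.5 ]
frac [ 2.633  -0.0768 -0.0144]
scene 693 z 110.9 c [ 526.5 -410.5] r 25.3 px [174. 146.]
scene 737 z 189.3 c [607.9 108.6] r 25.2 px [202. 340.]
```

Emit:
{"api": "servo_tool", "payload": {"rows": [[0,0,0,0.3,0,0,87.8],[0,0,0,0.6,-0.02,0,87.8],[0,0,0,0.9,-0.03,0,87.8]]}}

```text
t: 9.8
ee_pos: [549.3, -230.3, 281.3]
orientation: [-2.417, -2.001, 0.003]
ft_force: [0.7, -0.4, -0.7]
width: 87.3
grasp_force: 0.0
```

Emit:
{"api": "servo_tool", "payload": {"rows": [[0,0,0,0.3,0,0,87.8],[0,0,0,0.6,-0.02,0,87.8],[0,0,0,0.9,-0.03,0,87.8]]}}

```text
t: 10.18
ee_pos: [576.9, -52.3, 281.5]
orientation: [-2.417, -2.003, 0.004]
ft_force: [0.7, 0.8, -0.1]
width: 88.0
grasp_force: 0.0
```

Emit:
{"api": "servo_tool", "payload": {"rows": [[0,0,0,0.3,0,0,87.8],[0,0,0,0.6,-0.01,0,87.8],[0,0,0,0.83,-0.017,0,87.8],[0,0,0,0.83,-0.017,0,87.8],[0,0,0,0.83,-0.017,0,87.8]]}}

```text
t: 10.8
ee_pos: [604.7, 108.8, 282.0]
orientation: [-2.418, -2.004, 0.004]
ft_force: [-0.5, -0.3, -0.3]
width: 87.6
grasp_force: 0.0
```

```bash
python3 -c "
from h import *;go(608,108.3,162);wrist('w5.png')"
```

```text
t 10.8 at [604.7 108.8 282. ] toolx [ 0.185  0.983 -0.001] tooly [ 0.983 -0.185 -0.003] z [-0.003 -0.001 -1.   ] F [-0.5 -0.3 -0.3] w 87.6 g 0.0 q [ 0.16  0.35  1.6  -0.    1.2   0.35]
frac [0.0014 0.0182 0.5999]
cup 3913 z 189.2 c [607.9 108. ] r 25.1 mid [607.7 108.2 188.6]
```

Emit:
{"api": "servo_tool", "payload": {"rows": [[0,0,0,0,0.018,0.2,87.8],[0,0,0,0,0.018,0.4,87.8],[0,0,0,0,0.018,0.56,87.8],[0,0,0,0,0.018,0.6,87.8],[0,0,0,0,0.018,0.6,70],[0,0,0,0,0.018,0.6,40],[0,0,0,0,0.018,0.6,40],[0,0,0,0,0.018,0.6,40],[0,0,0,0,0.018,0.6,40]]}}

```text
t: 11.98
ee_pos: [609.8, 108.9, 164.7]
orientation: [2.418, 2.004, 0.002]
ft_force: [-0.2, 0.5, 5.6]
width: 56.4
grasp_force: 29.9
```

Emit:
{"api": "servo_tool", "payload": {"rows": [[0,0,0,0,0,0,40],[0,0,0,0,0,-0.1,40],[0,0,0,0,0,-0.3,40],[0,0,0,0,0,-0.55,40],[0,0,0,0,0,-0.7,40],[0,0,0,0,0,-0.7,40]]}}

```text
t: 12.72
ee_pos: [610.4, 109.0, 306.1]
orientation: [2.417, 2.003, 0.007]
ft_force: [-0.1, -0.9, -0.1]
width: 56.4
grasp_force: 29.8
```

Emit:
{"api": "servo_tool", "payload": {"rows": [[0,0,0,-0.15,0,0,40],[0,0,0,-0.4,0.02,0,40],[0,0,0,-0.7,0.03,0,40],[0,0,0,-1,0.04,0,40]]}}

```text
t: 13.22
ee_pos: [578.5, -90.6, 301.3]
orientation: [-2.416, -2.004, 0.003]
ft_force: [0.4, -0.5, 0.0]
width: 56.5
grasp_force: 29.8
```

Emit:
{"api": "servo_tool", "payload": {"rows": [[0,0,0,-0.3,0.01,0,40],[0,0,0,-0.6,0.02,0,40],[0,0,0,-0.9,0.03,0,40],[0,0,0,-0.9,0.03,0,40],[0,0,0,-0.9,0.03,0,40]]}}

```text
t: 13.85
ee_pos: [551.5, -266.7, 301.8]
orientation: [-2.418, -2.001, 0.001]
ft_force: [0.8, 0.4, -0.3]
width: 56.2
grasp_force: 29.8
```

```bash
python3 -c "
from h import *;go(524.5,-411,300);wrist('w6.png');fixed('scene')"
```

```text
t 13.85 at [ 551.5 -266.7  301.8] toolx [0.187 0.982 0.001] tooly [ 0.982 -0.187 -0.003] z [-0.002  0.002 -1.   ] F [ 0.8  0.4 -0.3] w 56.2 g 29.8 q [-0.47  0.33  1.58  0.    1.24 -0.28]
frac [-0.734   0.002   0.0083]
cup 10029 z 327.3 c [ 553.7 -267.9] r 25.0 mid [ 553.6 -261.2  326.5]
scene 585 z 326.9 c [ 553.5 -265.9] r 25.0 px [110. 184.]
scene 696 z 110.4 c [ 527.  -410.8] r 25.2 px [174. 146.]
```

Emit:
{"api": "servo_tool", "payload": {"rows": [[0,0,0,-0.3,0,0,40],[0,0,0,-0.55,0,0,40],[0,0,0,-0.732,0.002,0,40],[0,0,0,-0.732,0.002,0.2,40],[0,0,0,-0.732,0.002,0.4,40],[0,0,0,-0.732,0.002,0.4,40],[0,0,0,-0.732,0.002,0.4,40]]}}

```text
t: 14.82
ee_pos: [526.7, -410.7, 225.1]
orientation: [2.416, 2.005, 0.001]
ft_force: [-0.4, -0.5, -0.3]
width: 56.5
grasp_force: 29.8
```

```bash
python3 -c "
from h import *;go(524.5,-411,114);wrist('w7.png');fixed('scene')"
```

```text
t 14.82 at [ 526.7 -410.7  225.1] toolx [ 0.184  0.983 -0.001] tooly [ 0.983 -0.184  0.001] z [ 0.001 -0.001 -1.   ] F [-0.4 -0.5 -0.3] w 56.5 g 29.8 q [-0.68  0.48  1.53  0.    1.13 -0.49]
frac [-0.003  -0.0113  0.5555]
cup 12329 z 250.3 c [ 528.8 -411.9] r 25.1 mid [ 528.8 -405.2  249.6]
scene 524 z 250.3 c [ 528.6 -410.5] r 25.2 px [125. 136.]
scene 693 z 110.4 c [ 526.8 -410.5] r 25.1 px [174. 146.]
```

Emit:
{"api": "servo_tool", "payload": {"rows": [[0,0,0,0,-0.01,0,40],[0,0,0,0,-0.01,0.15,40],[0,0,0,0,-0.01,0.28,40],[0,0,0,0,-0.01,0.38,40],[0,0,0,0,-0.01,0.47,40],[0,0,0,0,-0.01,0.525,40],[0,0,0,0,-0.01,0.545,40],[0,0,0,0,-0.01,0.545,40],[0,0,0,0,-0.01,0.545,40]]}}

```text
t: 16.05
ee_pos: [526.3, -412.3, 117.0]
orientation: [2.414, 2.0, 0.004]
ft_force: [4.3, -0.0, 6.5]
width: 56.6
grasp_force: 29.6
```

```bash
python3 -c "
from h import *;go(524.5,-411,114);fixed('scene')"
```

```text
t 16.05 at [ 526.3 -412.3  117. ] toolx [ 0.186  0.983 -0.003] tooly [ 0.983 -0.186  0.007] z [ 0.006 -0.004 -1.   ] F [ 4.3 -0.   6.5] w 56.6 g 29.6 q [-0.68  0.61  1.6   0.    0.93 -0.5 ]
frac [ 0.0049 -0.0104  0.0148]
scene 817 z 142.4 c [ 528.2 -412.4] r 25.4 px [170. 146.]
```

Emit:
{"api": "servo_tool", "payload": {"rows": [[0,0,0,0,0,0.005,58],[0,0,0,0,0,0.005,66],[0,0,0,0,0,0,76],[0,0,0,0,0,0,82],[0,0,0,0,0,-0.15,82],[0,0,0,0,0,-0.4,82],[0,0,0,0,0,-0.7,82],[0,0,0,0,0,-0.9,82],[0,0,0,0,0,-0.9,82]]}}

```text
t: 17.23
ee_pos: [525.0, -412.0, 299.0]
orientation: [2.414, 2.0, 0.002]
ft_force: [-1.0, 0.1, -0.6]
width: 82.0
grasp_force: 0.0
```

Run:
```python
from h import *
go(544,189,250);p,d,X=fixed('scene')
cv2.imwrite("pics/s_stack.png",cv2.resize(p[110:260,80:280,::-1],None,fx=4,fy=4))
P=X[teal(p)&(d>0)]
for lo in range(10,140,12):
    Q=P[(P[:,2]>lo)&(P[:,2]<lo+12)]
    if len(Q)>8: print(lo,len(Q),Q.mean(0).round(1))
```

```text
t 17.23 at [ 525. -412.  299.] toolx [ 0.186  0.983 -0.003] tooly [ 0.983 -0.186  0.006] z [ 0.006 -0.005 -1.   ] F [-1.   0.1 -0.6] w 82.0 g 0.0 q [-0.68  0.41  1.46  0.    1.26 -0.5 ]
frac [ 2.9713 -0.4669  0.2316]
scene 906 z 140.1 c [ 526.8 -410.8] r 25.2 px [169. 145.]
10 35 [ 536.1 -404.4   16.4]
22 38 [ 537.4 -403.2   28.8]
34 38 [ 538.6 -402.    39.8]
46 39 [ 545.2 -400.3   54.4]
58 73 [ 542.8 -400.    63.7]
70 73 [ 543.9 -400.4   75.4]
82 84 [ 544.  -400.3   88.1]
94 81 [ 543.3 -400.1  100.3]
106 112 [ 534.3 -407.3  112.7]
118 149 [ 528.  -410.8  124.4]
130 161 [ 524.  -411.1  136.3]
```

View pics/s_stack.png

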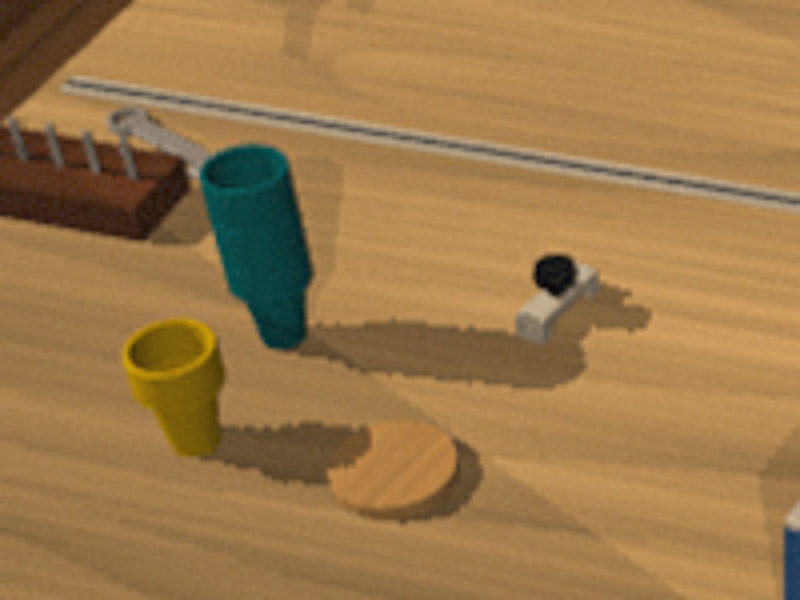

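The crop shows the three cups as one straight, upright stack at (265,250), rim at 140 mm: fully seated. Now the handle.

Emit:
{"api": "servo_tool", "payload": {"rows": [[0,0,0,0.3,0,0,82],[0,0,0,0.6,-0.05,0,82],[0,0,0,0.9,-0.15,0,60],[0,0,0,1,-0.16,0,60]]}}

```text
t: 17.77
ee_pos: [527.6, -205.2, 292.8]
orientation: [-2.414, -2.005, 0.003]
ft_force: [0.4, -0.7, -0.2]
width: 65.7
grasp_force: 0.0
```

Emit:
{"api": "servo_tool", "payload": {"rows": [[0,0,0,0.3,-0.05,0,60],[0,0,0,0.6,-0.1,0,60],[0,0,0,0.9,-0.15,0,60],[0,0,0,1,-0.16,0,60]]}}

```text
t: 18.27
ee_pos: [534.6, -3.5, 293.4]
orientation: [-2.416, -2.006, 0.002]
ft_force: [0.2, -0.4, -0.3]
width: 60.1
grasp_force: 0.0
```

Emit:
{"api": "servo_tool", "payload": {"rows": [[0,0,0.037,0.3,-0.05,0,60],[0,0,0.037,0.6,-0.1,0,60],[0,0,0.037,0.8,-0.15,0,60],[0,0,0.037,0.9,-0.15,0,60],[0,0,0.037,0.9,-0.15,0,60]]}}

```text
t: 18.9
ee_pos: [539.3, 176.8, 293.8]
orientation: [2.472, 1.938, -0.002]
ft_force: [0.1, -0.2, 0.1]
width: 59.7
grasp_force: 0.0
```

Run:
```python
from h import *
go(544,189,124);p,d,X=wrist('w8.png')
def line(m,nm):
    P=X[m];cm=P.mean(0);w=np.linalg.svd(P-cm,full_matrices=False)[2][0];t=(P-cm)@w
    a,b=cm+w*t.min(),cm+w*t.max();print(nm,len(P),"w",w.round(3),a.round(1),b.round(1),"mid",((a+b)/2).round(1))
h=hsv(p)
for m in comps((p.max(-1)<60)&(X[...,2]>130)&(X[...,2]<160)&(d>0)&(d>150),100): line(m,"bar")
for m in comps((abs(h[...,0]-9)<7)&(h[...,1]>225)&(h[...,2]>120)&(d>0),100): line(m,"index")
m=max(comps((abs(X[...,2]-108)<5)&(h[...,1]<70)&(d>0),100),key=lambda a:a.sum());print(m.sum(),cv2.minAreaRect(X[m][:,:2].astype(np.float32)))
```

```text
t 18.9 at [539.3 176.8 293.8] toolx [ 0.239  0.971 -0.001] tooly [ 0.971 -0.239 -0.001] z [-0.001 -0.001 -1.   ] F [ 0.1 -0.2  0.1] w 59.7 g 0.0 q [ 0.3   0.26  1.69 -0.    1.19  0.54]
frac [0.0659 0.0087 0.8488]
bar 1481 w [-0.241 -0.97   0.002] [561.3 249.5 148.1] [530.7 126.2 148.3] mid [546.  187.9 148.2]
65850 ((633.2677612304688, 176.6527099609375), (291.2547912597656, 233.9510040283203), 76.14974212646484)
```

View pics/w8.png

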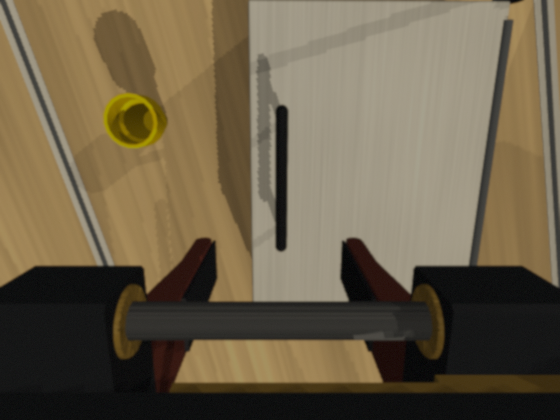

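The bar is at pixel column 281, rows 108–248, parallel to the fingers' pads; its middle is at (546,188), axis at z≈143.

Emit:
{"api": "servo_tool", "payload": {"rows": [[0,0,0,0.062,0.019,0.2,60],[0,0,0,0.062,0.019,0.45,60],[0,0,0,0.062,0.019,0.7,60],[0,0,0,0.062,0.019,0.84,60],[0,0,0,0.062,0.019,0.84,60],[0,0,0,0.062,0.019,0.84,30],[0,0,0,0.062,0.019,0.84,0],[0,0,0,0.062,0.019,0.84,0],[0,0,0,0.062,0.019,0.84,0],[0,0,0,0.062,0.019,0.84,0]]}}

```text
t: 20.2
ee_pos: [545.7, 187.8, 126.9]
orientation: [2.474, 1.937, 0.001]
ft_force: [-0.3, 0.8, -0.5]
width: 13.6
grasp_force: 0.3
```

```bash
cat > idx.py <<'E'
from h import *
def run():
    c=ctrl.camera_info("scene");p,d=ctrl.get_image("scene");X=pts(p,d,c);h=hsv(p)
    bx=np.array([.9705,-.241,0])
    m=max(comps((abs(h[...,0]-9)<7)&(h[...,1]>225)&(h[...,2]>120)&(d>0),30),key=lambda a:a.sum())
    P=cv2.erode(m.astype(np.uint8),np.ones((2,2)))>0;P=X[P];u=P@bx;z=P[:,2]
    for s in(slice(None),u>np.percentile(u,25)):
        U,Z=u[s],z[s];C=np.cov(U,Z);w=np.linalg.eigh(C)[1][:,1];print("index",np.arctan(-w[1]/w[0]).round(4),U.min().round(),U.max().round(),Z.max().round(),len(U))
    k=(h[...,1]<70)&(p.min(-1)>90)&(d>0);Y=X-np.array([740,140,100]);by=np.array([.241,.9705,0])
    k&=(abs(Y@by)<140)&(Y@bx>-225)&(Y@bx<-20)&(X[...,2]>95)&(X[...,2]<300)
    Q=X[k];U=Q@bx
    A=np.c_[U,Q@by,np.ones(len(U))]
    keep=np.ones(len(U),bool)
    for _ in range(5):
        f=np.linalg.lstsq(A[keep],Q[keep,2],rcond=None)[0];keep=abs(Q[:,2]-A@f)<4
    print("lid",np.arctan(-f[0]).round(4),keep.sum(),len(U),"sideslope",f[1].round(3))
    return p
E
python3 -c "
from idx import *;go(546,188,126);run()"
```

```text
t 20.2 at [545.7 187.8 126.9] toolx [0.24  0.971 0.   ] tooly [ 0.971 -0.24   0.   ] z [ 0.  0. -1.] F [-0.3  0.8 -0.5] w 13.6 g 0.3 q [ 0.31  0.48  1.8  -0.    0.86  0.55]
frac [0.0015 0.0012 0.0047]
index 0.6007 500.0 677.0 237.0 364
index 0.6001 527.0 677.0 220.0 273
lid -0.0003 6907 6917 sideslope 0.0
```

Emit:
{"api": "servo_tool", "payload": {"rows": [[0,0,0,0,0,0,0],[0,0,0,0,0,0,0],[0.067,0,0,0,0.018,-0.099,0],[0.133,0,0,0,0.046,-0.196,0],[0.2,0,0,0,0.084,-0.29,0],[0.267,0,0,0,0.13,-0.379,0],[0.333,0,0,0,0.186,-0.463,0],[0.4,0,0,0,0.25,-0.541,0],[0.4,0,0,0,0.25,-0.541,0],[0.4,0,0,0,0.25,-0.541,0]]}}

```text
t: 21.5
ee_pos: [591.5, 175.9, 233.9]
orientation: [-2.061, -1.614, 0.509]
ft_force: [-9.3, 1.6, -2.7]
width: 10.1
grasp_force: 30.0
```

```bash
python3 -c "
from idx import *;go(594,176,234);p=run();cv2.imwrite('pics/s_end.png',p[:,:,::-1]);fixed('scene')"
```

```text
t 21.5 at [591.5 175.9 233.9] toolx [ 0.239  0.971 -0.002] tooly [ 0.797 -0.197 -0.571] z [-0.555  0.135 -0.821] F [-9.3  1.6 -2.7] w 10.1 g 30.0 q [0.16 0.69 1.28 0.23 1.74 0.37]
frac [ 0.0033  0.0096 -0.0073]
index 0.6017 499.0 677.0 236.0 352
index 0.6032 525.0 677.0 224.0 264
lid 0.5896 10076 10485 sideslope 0.002
scene 897 z 140.1 c [ 526.9 -411. ] r 25.1 px [169. 144.]
```

View pics/s_end.png

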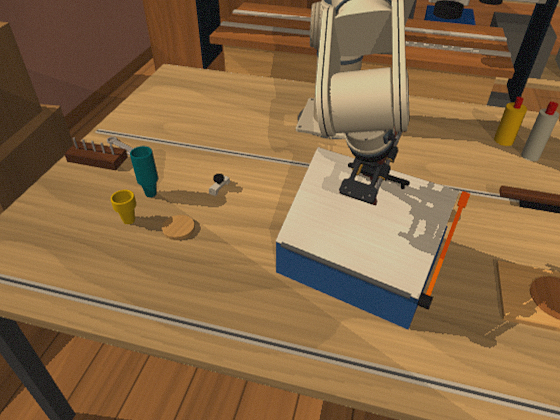

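The lid is up, gripped at (375,180), flush with the orange arm (448,245): 0.59 against 0.60 rad. The stack still stands at (145,170). I'll hold briefly, then hand in.

Emit:
{"api": "servo_tool", "payload": {"rows": [[0,0,0,0,0,0,0],[0,0,0,0,0,0,0],[0,0,0,0,0,0,0],[0,0,0,0,0,0,0],[0,0,0,0,0,0,0],[0,0,0,0,0,0,0]]}}

```text
t: 22.35
ee_pos: [591.5, 175.9, 233.8]
orientation: [-2.062, -1.615, 0.508]
ft_force: [-9.8, 1.6, -3.3]
width: 10.4
grasp_force: 30.0
```

```bash
python3 -c "
from idx import *;go(594,176,234);run();print(ctrl.close_job())"
```

```text
t 22.35 at [591.5 175.9 233.8] toolx [ 0.239  0.971 -0.002] tooly [ 0.797 -0.197 -0.57 ] z [-0.554  0.135 -0.821] F [-9.8  1.6 -3.3] w 10.4 g 30.0 q [0.16 0.69 1.28 0.23 1.74 0.37]
frac [ 0.0034  0.0095 -0.0075]
index 0.5989 501.0 678.0 236.0 359
index 0.5995 524.0 678.0 221.0 269
lid 0.5891 10171 10586 sideslope 0.002
the job is handed in; nothing more can be done
None
```

Both lid cups are nested in the bench cup as one upright, fully seated stack, and the gripper is holding the lid steady at 0.59 rad against the index arm's 0.60 rad; the job was handed in at 22.4 s, and the hand-in returned no verdict.

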